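# Find the branded glaze crate and push it to the dispatch batten

### The arm

A 6-joint arm with a two-finger parallel gripper is mounted at the origin on a cart in front of the work surface, level with it; the furniture and walls round the work are solid. World frame = base frame: x ahead of the robot, y to its left, z up, the work surface at z = 0. Lengths are in m, angles in rad, forces in N, time in s.
With the tool pointing down it reaches from about 0.225 to 0.875 m from the base axis. Payload 3.4 kg.
Tool frame: the origin (TCP) lies at the very end of the fingers, on their centre line; the grasp point (between the pads) lies 19 mm behind it; z points along the fingers, y is the direction in which the jaws open and shut (so a half turn about z gives the same grasp; the last joint's range is limited). The gripper opens to 85 mm and grips with 20 to 120 N. Pads are 22 mm wide; open, the fingers measure 114 mm over their backs; the gripper's body (76 mm by 85 mm) begins 54 mm behind the grasp point. The pads swing forward as they close: fully open they stand 13 mm farther back than shut.
Start: joints at [-1.279, 0.276, 1.505, -0, 1.361, -0.121], TCP at [0.231, -0.527, 0.231] pointing down, gripper open.
Joint ranges: [-2.89, 2.89], [-0.75, 2.08], [0.22, 2.7], [-1.18, 4.32], [0.11, 2.71], [-2.7, 2.7]. Speed limits (rad/s): [2.57, 2.57, 3.14, 3.14, 3.14, 3.14].

### API

Orientations are given as a unit quaternion [w, x, y, z].
In Python, from rig import telemetry, imaging, manip, finder gives the robot as it stands.
- The arm moves only by the tool arm_command, never from a script. Its argument "steps" is a list of rows, each a list of 3 entries, a list of its own where there are three numbers: the turn, a rotation vector about the world's x, y, z in rad, then the shift along the world's x, y, z in mm, then the closure in counts, from 0 (fully open) to 255 (shut). In form: [[[rx, ry, rz], [dx, dy, dz], grip], ...]. A call has 1 to 20 rows; each row shifts and turns the commanded pose from where the row before left it; what a row does not reach is not made up. A row lasts 1/8 s, in which the tool goes at most 62.5 mm and 10.7 degrees, less where a joint would pass 70% of its speed; a pose out of reach is approached as far as the arm can. A call is refused whole if a number of a shift passes 62.5 or a number of a turn 0.188, either way. A call with a gripper value outside its range is refused whole. The fingers move at their own pace and stop on an object; "newtons" is the grip in N (left out, the last holds). Time passes only in rows, so rows that do not move let the fingers close. It gives the time, the measured TCP pose, the force and the opening at its end, in the units of the state.
- telemetry.get_state(): the state, without advancing time (a new reading comes with each control period).
- imaging.get_image(name): name is "scene" or "top" or "wrist"; returns the picture (384x512x3 uint8, blue, green, red); there is no depth.
- imaging.camera_params(name): a dict with "intrinsics" (3x3 intrinsics, pixels), "D" ([k1, k2, p1, p2, k3] as OpenCV has them; the pictures are not rectified), "R" (3x3) and "t" (3): a world point X has camera coordinates R X + t. Camera axes: x right, y down, z forward; pixel columns grow to the right and rows downward; lengths in m; the calibration is good to about 2 mm. A picture is of the moment at which its call begins: read the wrist's pose just before it. camera_params takes no time and is no camera call; for the wrist camera it gives the pose at the moment of the call.
- manip.sign_off(): hands the job in, once; it reports no verdict.
Trained networks look in the newest picture that a camera, given by its name, has taken for a name from the list of things; names that differ only in an ending like _2 or _b are one class to them, and where a whole thing is asked for, a point or a joint stands for the part that bears it (a point fixed in the world has none). Each returns a list of dicts, best first, with "score" (0 to 1); they miss things now and then, are a little off and sometimes report something else, mostly with a low value. They report only what shows in the picture. A call takes as long as a camera call.
- finder.cut_out(camera, thing): "pixels" (384x512 bool, what is visible of it) and "extent" ([left, top, width, height] in pixels, round what is visible of it).
The state is a dict: "clock": time; "qpos": joint angles; "qd": joint speeds; "effort": joint torques, N m; "position": TCP position; "ee_rot": TCP orientation; "contact_force": force on the tool from outside, world axes, zero at the start; "moment": the same for the moment, N m; "width": finger opening in m.
Only numpy, scipy, OpenCV 4.12 (cv2) and the standard library are available. Lean on these libraries where they do the work, as an engineer would, in place of code of your own. Each camera call takes 0.05 s, during which the arm holds its last target.

### The job

One of the two upright plywood crates carries a branded ring mark on its underside. Tip the left-hand crate over away from you so that it lies on its back, then the right-hand one likewise, look at their undersides, and then push the marked crate sideways until its side lies flush against the wooden batten between them; leave the other crate lying where it fell. Only push with the fingertips or the outside of the fingers: do not grasp or lift the crates, and do not disturb the pots and the small ring cutter.

Things in the scene. Friction and masses are not known exactly. Their poses are not given: they have to be found in the camera images.
- crate_ring: Open plywood crate with the mark underneath: a dark ring, 44 mm across, with a bar. 56 deep (x) by 80 wide (y) by 100 mm high (z), walls 6 mm, about 0.35 kg. Stands mouth up, left or right of the batten, x away from the robot. Origin: centre of its underside. Tipped onto its back it is 56 mm high and 100 long: x points down, z away from the robot, the underside faces the robot.
- crate_ring_centre (a point): Centre of that crate, 50 mm above its underside, on its middle axis.
- crate_plain: Crate with a bare underside, otherwise the same: 56 deep (x) by 80 wide (y) by 100 mm high (z), on the batten's other side. Origin: centre of its underside. Either crate, pushed along its +x at the front face 85 mm up, best rising a little, tips about its far bottom edge, and from about 35 degrees falls onto its back by itself; 85 mm of push is plenty.
- crate_plain_centre (a point): Centre of that crate, 50 mm above its underside, on its middle axis.
- batten: Wooden batten fixed to the table, the dispatch line: 200 mm long (its x, roughly away from the robot), 24 mm wide (its y, to the left), 20 mm high; one crate stands on each side of it. Origin: centre of its underside.
- batten_mid (a point): Centre of the batten, 10 mm above the table.
- pinch_pot: Small terracotta pot, 68 mm across, 42 mm high, loose, behind the right-hand crate; leave alone. Origin: centre of its underside.
- small_cutter: Small steel ring cutter, 48 mm across, 22 mm high, loose, in front of the batten's near end; leave alone. Origin: centre of its underside.
- grey_pot: Small grey pot, 59 mm across, 58 mm high, loose, far left; leave alone. Origin: centre of its underside.

How it is judged:
On the way, in this order (a step that is already met when the one before it is completed fails the run):
1. the left-hand crate lies on its back, the right-hand one still stands ((((y of crate_ring_centre in the frame of batten_mid above 0 m and y of crate_plain_centre in the frame of batten_mid below 0 m) and angle between crate_ring's own x axis and vertical above 2.95 rad and angle between crate_plain's own z axis and vertical below 0.15 rad) or ((y of crate_plain_centre in the frame of batten_mid above 0 m and y of crate_ring_centre in the frame of batten_mid below 0 m) and angle between crate_plain's own x axis and vertical above 2.95 rad and angle between crate_ring's own z axis and vertical below 0.15 rad))), for 0.2 s.
2. both crates lie on their backs (angle between each of crate_ring, crate_plain's own x axis and vertical above 2.95 rad), for 0.2 s.
3. the marked crate lies flush against the batten (angle between crate_ring's own x axis and vertical above 2.95 rad and y of crate_ring_centre in the frame of batten_mid between -0.058 and 0.058 m and x of crate_ring_centre in the frame of batten_mid between -0.1 and 0.1 m and angle between the y axis of crate_ring and the y axis of batten, either way round below 0.1 rad), for 0.2 s.
At the end, for the whole second after the job is handed in: Both crates lie on their backs at rest: the marked one against the batten (gap under 6 mm, parallel within 0.10 rad, centre within 100 mm of the batten's middle along it), the other at least 70 mm off the batten's middle line and its centre within 150 mm of its start (all of step 3 and linear speed of each of crate_ring, crate_plain below 0.02 m/s and angular speed of each of crate_ring, crate_plain below 0.15 rad/s and angle between crate_plain's own x axis and vertical above 2.95 rad and (y of crate_plain_centre in the frame of batten_mid above 0.07 m or y of crate_plain_centre in the frame of batten_mid below -0.07 m) and distance of crate_plain_centre from where it was at the start of the episode below 0.15 m); the robot touches nothing.
It fails at once if a crate is lifted (its centre more than 75 mm above the table) (height (world z) of any of crate_ring_centre, crate_plain_centre above 0.075 m).
It fails at once if the terracotta pot is disturbed (moved more than 25 mm) (distance of pinch_pot from where it was at the start of the episode above 0.025 m).
It fails at once if the small ring cutter is disturbed (moved more than 25 mm) (distance of small_cutter from where it was at the start of the episode above 0.025 m).
It fails at once if the grey pot is disturbed (moved more than 25 mm) (distance of grey_pot from where it was at the start of the episode above 0.025 m).
It also fails if it takes over 64 s, if anything falls off the work surface, if the arm or the gripper's body presses on something with over 40 N, if the wrist force passes 120 N, or if a joint passes its speed limit or range.

## Working session

There is one attempt and no reset: what is moved stays moved. The work goes in short steps, Python scripts to look and compute and a tool call to move; the robot and the scene stay as the last step left them, time stands still between calls to the robot, and variables do not carry over. Pictures are saved under pics/ and viewed, and the job is handed in when it is done.

Besides the shell and the picture viewer there is one more tool, called after "Emit:" as a command line: name --argument value ..., lists and objects as JSON in quotes. arm_command: Moves the arm, as the interface text tells. Its arguments: {"type":"object","properties":{"steps":{"type":"array"},"newtons":{"type":"number"}},"required":["steps"]}

```bash
ls; mkdir -p pics
python3 - <<'E'
from rig import telemetry, imaging
import cv2,numpy as np
print(telemetry.get_state())
for n in ["scene","top"]:
    cv2.imwrite(f"pics/{n}0.png",imaging.get_image(n))
    p=imaging.camera_params(n);print(n,p)
E
```

```text
pics
{'clock': 0.0, 'qpos': array([-1.27902851e+00,  2.76614093e-01,  1.50615577e+00,  4.97964641e-06,
        1.36072527e+00, -1.21001282e-01]), 'qd': array([-0.00015249, -0.00066481, -0.0004982 ,  0.00038624, -0.00109298,
        0.00088637]), 'effort': array([-1.10919515e-03, -4.16772544e+01, -2.45803177e+01,  4.93523908e-05,
        1.11548707e-02, -2.19920884e-05]), 'position': array([ 0.23049717, -0.52618141,  0.23041982]), 'ee_rot': array([-9.47981633e-04,  9.78777861e-01,  2.04921920e-01, -7.86955474e-05]), 'contact_force': array([-0.72589777,  0.264318  ,  0.59218843]), 'moment': array([ 0.02234109,  0.00145552, -0.016523  ]), 'width': 0.08546286286737886}
scene {'intrinsics': array([[450.35411062,   0.        , 257.34233591],
       [  0.        , 450.35411062, 197.31185039],
       [  0.        ,   0.        ,   1.        ]]), 'D': array([-0.1505341,  0.       ,  0.       ,  0.       ,  0.       ]), 'R': array([[-0.83493441, -0.55030524, -0.00697616],
       [-0.30380486,  0.47143443, -0.8279204 ],
       [ 0.45889774, -0.68913984, -0.56080224]]), 't': array([0.64991766, 0.06344979, 0.95502615])}
top {'intrinsics': array([[360.57232077,   0.        , 254.96423584],
       [  0.        , 360.57232077, 186.79583193],
       [  0.        ,   0.        ,   1.        ]]), 'D': array([-0.04056089,  0.        ,  0.        ,  0.        ,  0.        ]), 'R': array([[-0.11812115, -0.99299865,  0.00103248],
       [-0.97161099,  0.11536224, -0.20655176],
       [ 0.20498651, -0.0254013 , -0.97843513]]), 't': array([0.38879952, 0.50017348, 0.82353634])}
```

View pics/scene0.png

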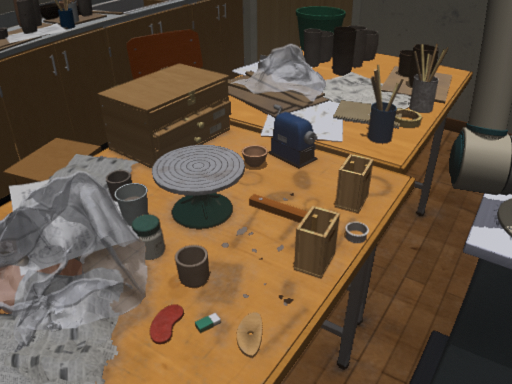

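View pics/top0.png

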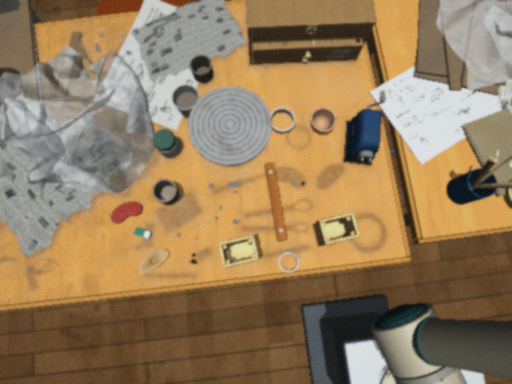

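```bash
cat > h.py <<'E'
import cv2,numpy as np
from rig import telemetry, imaging, manip, finder
def proj(P,X):
    r,_=cv2.Rodrigues(P["R"]); return cv2.projectPoints(np.asarray(X,float).reshape(-1,3),r,np.asarray(P["t"]),P["intrinsics"],P["D"])[0].reshape(-1,2)
def unproj(P,px,z):
    u=cv2.undistortPoints(np.asarray(px,float).reshape(-1,1,2),P["intrinsics"],P["D"]).reshape(-1,2)
    d=np.c_[u,np.ones(len(u))]@P["R"]; C=-P["R"].T@P["t"]
    return C+d*((z-C[2])/d[:,2])[:,None]
E
python3 - <<'E'
from h import *
M={}
for n in ["scene","top"]:
    imaging.get_image(n)
    P=imaging.camera_params(n); print(n,-P["R"].T@P["t"])
    for th in ["crate_plain","batten","small_cutter","pinch_pot","grey_pot"]:
        for i,r in enumerate(finder.cut_out(n,th)[:3]):
            m=r["pixels"]; c=np.argwhere(m).mean(0)[::-1]
            M[f"{n}|{th}|{i}"]=m
            print(n,th,round(r["score"],2),r["extent"],m.sum(),c.round(1),unproj(P,c,0.02)[0].round(3))
np.savez("m0.npz",**M)
im=imaging.get_image("top"); cv2.imwrite("pics/topz.png",cv2.resize(im[140:280,150:400],None,fx=3.2,fy=3.2,interpolation=cv2.INTER_CUBIC))
E
```

```text
scene [0.12365563 0.98588724 0.59264611]
scene crate_plain 0.57 [294.1, 204.5, 48.7, 75.1] 2447 [315.7 241.1] [0.409 0.349 0.02 ]
scene batten 0.84 [247.7, 195.0, 57.2, 27.2] 762 [277.5 208.1] [0.532 0.293 0.02 ]
scene batten 0.54 [334.5, 156.1, 40.6, 57.8] 1707 [353.  183.4] [0.433 0.109 0.02 ]
scene small_cutter 0.8 [346.4, 219.2, 22.5, 21.9] 331 [356.3 231.3] [0.353 0.276 0.02 ]
scene pinch_pot 0.8 [240.4, 144.3, 29.8, 21.0] 443 [254.5 154.7] [0.709 0.119 0.02 ]
scene grey_pot 0.59 [174.1, 246.5, 36.1, 41.7] 1199 [192.4 265.2] [0.57  0.537 0.02 ]
scene grey_pot 0.33 [334.3, 153.8, 36.2, 56.9] 1635 [353.2 183. ] [0.433 0.107 0.02 ]
top [0.36308566 0.34929516 0.90868717]
top batten 0.79 [261.9, 161.8, 24.7, 78.9] 861 [274.9 202.4] [0.504 0.282 0.02 ]
top batten 0.56 [149.8, 176.3, 30.5, 27.1] 578 [165.5 191.2] [0.565 0.551 0.02 ]
top small_cutter 0.47 [276.8, 249.5, 17.2, 23.9] 100 [288.5 262.3] [0.354 0.268 0.02 ]
top small_cutter 0.26 [152.7, 178.1, 26.0, 26.0] 565 [165.7 191. ] [0.565 0.551 0.02 ]
top pinch_pot 0.91 [312.7, 108.2, 24.4, 25.5] 540 [322.7 119.7] [0.707 0.128 0.02 ]
```

View pics/topz.png

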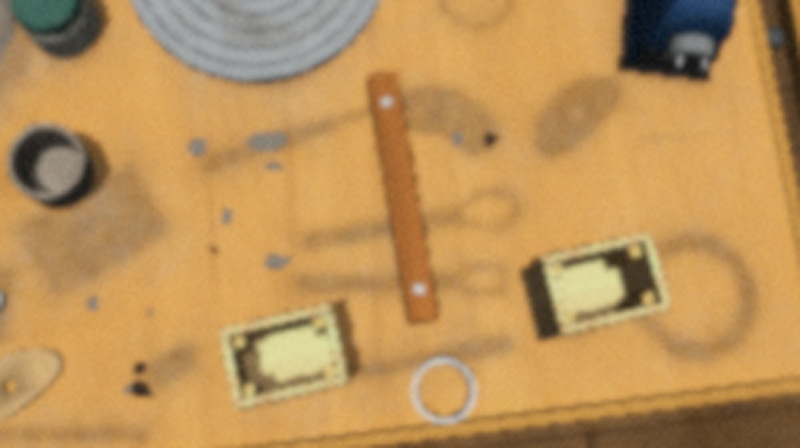

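Run:
```python
from h import *
P=imaging.camera_params("top")
f=lambda z,c:unproj(P,np.array(c)/3.2+[150,140]-0.35,z)
def crate(X,ref):
    # best rect: center, yaw
    from scipy.optimize import least_squares
    L=np.array([[.028,.04],[.028,-.04],[-.028,-.04],[-.028,.04]])
    def g(p):
        c,s=np.cos(p[2]),np.sin(p[2]); return (L@np.array([[c,s],[-s,c]])+p[:2]-X[:,:2]).ravel()
    r=least_squares(g,[*X[:,:2].mean(0),0.]); return r.x.round(4),(r.fun*1000).round(1)
print(crate(f(.1,[(222,331),(338,305),(350,380),(240,407)]),0))
print(crate(f(.1,[(541,258),(652,234),(668,306),(549,334)]),0))
B=f(.02,[(368,74),(395,71),(438,318),(410,322)]);print(B.round(3),B.mean(0))
d=(B[0]+B[1]-B[2]-B[3]);print("yaw",np.arctan2(d[1],d[0]),np.linalg.norm(d)/2)
```

```text
(array([0.393 , 0.3793, 0.1032]), array([ 1.7, -0.7,  1.5,  1.8, -2.1, -1.8, -1.1,  0.7]))
(array([0.4167, 0.1544, 0.0683]), array([ 2.8,  1.4,  0.8,  2.5, -3.6,  1.1, -0. , -5. ]))
[[0.609 0.294 0.02 ]
 [0.609 0.272 0.02 ]
 [0.41  0.265 0.02 ]
 [0.41  0.287 0.02 ]] [0.50941401 0.27957749 0.02      ]
yaw 0.038160375073093264 0.19854692202637694
```

Emit:
arm_command --steps '[[[0, 0, -0.0172], [11.5, 50, 0], 255], [[0, 0, -0.0172], [11.5, 50, 0], 255], [[0, 0, -0.0172], [11.5, 50, 0], 255], [[0, 0, -0.0172], [11.5, 50, 0], 255], [[0, 0, -0.0172], [11.5, 50, 0], 255], [[0, 0, -0.0172], [11.5, 50, 0], 255], [[0, 0, -0.0172], [11.5, 50, 0], 255], [[0, 0, -0.0172], [11.5, 50, 0], 255], [[0, 0, -0.0172], [11.5, 50, 0], 255], [[0, 0, -0.0172], [0, 50, 0], 255], [[0, 0, -0.0172], [0, 50, 0], 255], [[0, 0, -0.0172], [0, 50, 0], 255], [[0, 0, -0.0172], [0, 50, 0], 255], [[0, 0, -0.0172], [0, 50, 0], 255], [[0, 0, -0.0172], [0, 50, 0], 255], [[0, 0, -0.0172], [0, 50, 0], 255], [[0, 0, -0.0172], [0, 50, 0], 255], [[0, 0, -0.0172], [0, 50, 0], 255]]'

```text
clock: 3.0
position: [0.334, 0.375, 0.2315]
ee_rot: [-0.0, 0.999, 0.052, 0.0]
contact_force: [1.2, 0.3, 1.0]
width: -0.0
```

Emit:
arm_command --steps '[[[0, 0, 0], [-4, -1, -49], 255], [[0, 0, 0], [0, 0, -49], 255], [[0, 0, 0], [0, 0, -48], 255], [[0, 0, 0], [0, 0, 0], 255]]'

```text
clock: 3.5
position: [0.3278, 0.3703, 0.0826]
ee_rot: [0.003, 0.999, 0.052, -0.003]
contact_force: [-0.6, 0.4, -0.4]
width: 0.0004
```

Run:
```python
from h import *
for n in ["scene","wrist"]:
    im=imaging.get_image(n)
    if n=="scene":
        P=imaging.camera_params(n)
        for c in [(.393,.3793,.103),(.4167,.1544,.068)]:
            L=np.array([[.028,.04,.1],[.028,-.04,.1],[-.028,-.04,.1],[-.028,.04,.1]]);L=np.r_[L,L*[1,1,0]]
            co,s=np.cos(c[2]),np.sin(c[2]);X=L@np.array([[co,s,0],[-s,co,0],[0,0,1]])+[c[0],c[1],0]
            for p in proj(P,X): cv2.circle(im,tuple(int(round(v)) for v in p),1,(0,0,255),-1)
        im=cv2.resize(im[130:290,200:420],None,fx=3,fy=3)
    cv2.imwrite(f"pics/{n}1.png",im)
```

```text
(no output)
```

View pics/scene1.png

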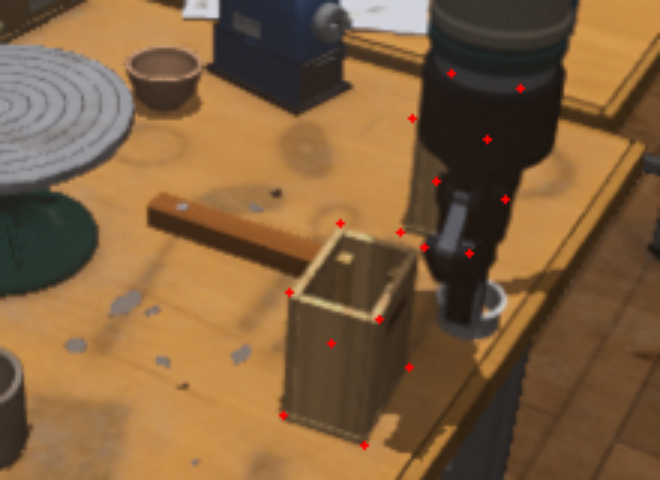

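View pics/wrist1.png

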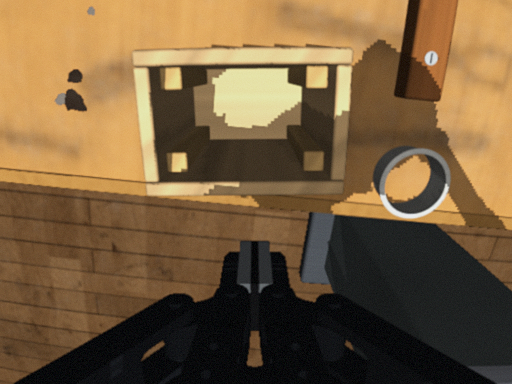

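Emit:
arm_command --steps '[[[0, 0, 0], [8, 1.5, 1], 255], [[0, 0, 0], [8, 1.5, 1], 255], [[0, 0, 0], [7, 1, 0], 255], [[0, 0, 0], [6, 0.6, 2], 255], [[0, 0, 0], [6, 0.6, 3], 255], [[0, 0, 0], [6, 0.6, 3], 255], [[0, 0, 0], [6, 0.6, 2.5], 255], [[0, 0, 0], [6, 0.6, 2], 255], [[0, 0, 0], [6, 0.6, 1.5], 255], [[0, 0, 0], [6, 0.6, 1.5], 255], [[0, 0, 0], [6, 0.6, 1], 255], [[0, 0, 0], [6, 0.6, 0.5], 255], [[0, 0, 0], [6, 0.6, 0], 255], [[0, 0, 0], [6, 0.6, 0], 255], [[0, 0, 0], [0, 0, 0], 255], [[0, 0, 0], [0, 0, 0], 255]]'

```text
clock: 5.6
position: [0.419, 0.3828, 0.1042]
ee_rot: [0.0, 0.999, 0.052, -0.0]
contact_force: [-1.0, 0.6, -0.8]
width: 0.0
```

Run:
```python
from h import *
im=imaging.get_image("scene")
cv2.imwrite(f"pics/scene2.png",cv2.resize(im[130:290,200:420],None,fx=3,fy=3))
```

```text
(no output)
```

View pics/scene2.png

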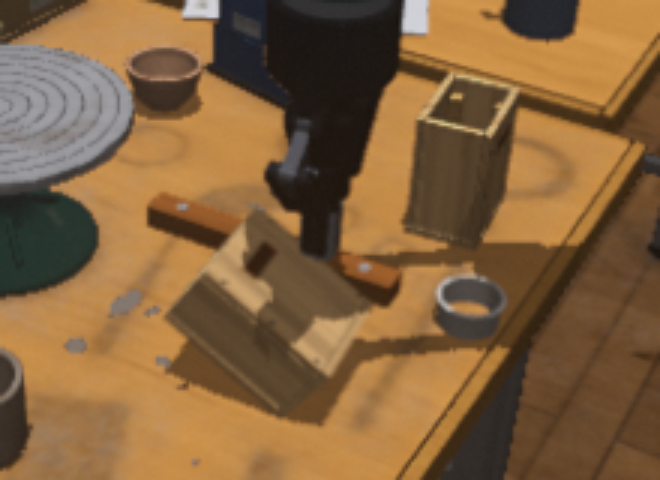

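Emit:
arm_command --steps '[[[0, 0, 0], [-20, 0, 20], 255], [[0, 0, 0], [-25, 0, 20], 255], [[0, 0, 0], [-20, -30, 0], 255], [[0, 0, -0.035], [0, -50, 0], 255], [[0, 0, 0], [0, -50, 0], 255], [[0, 0, 0], [0, -50, 0], 255], [[0, 0, 0], [0, -40, -15], 255], [[0, 0, 0], [0, -13, -24], 255], [[0, 0, 0], [0, 0, -20], 255], [[0, 0, 0], [0, 0, 0], 255]]'

```text
clock: 6.9
position: [0.3528, 0.1494, 0.0845]
ee_rot: [0.0, 0.999, 0.034, -0.002]
contact_force: [0.9, -0.1, -0.1]
width: -0.0
```

Run:
```python
from h import *
print(telemetry.get_state()["position"])
im=imaging.get_image("scene")
cv2.imwrite(f"pics/scene3.png",cv2.resize(im[130:290,200:420],None,fx=3,fy=3))
cv2.imwrite(f"pics/wrist3.png",imaging.get_image("wrist"))
```

```text
[0.35279365 0.14939651 0.08451352]
```

View pics/scene3.png

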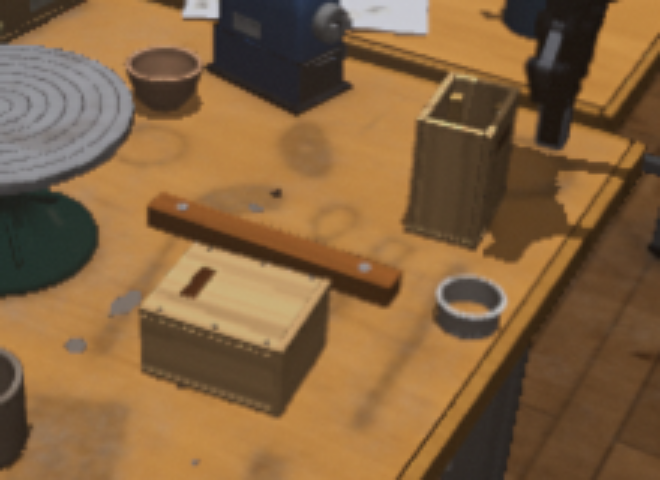

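View pics/wrist3.png

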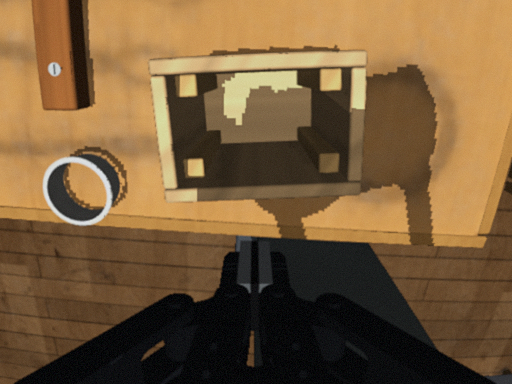

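Emit:
arm_command --steps '[[[0, 0, 0.04], [8, 0, 0.5], 255], [[0, 0, 0], [8, 0, 0.5], 255], [[0, 0, 0], [7, 0.5, 0], 255], [[0, 0, 0], [6, 0.6, 2], 255], [[0, 0, 0], [6, 0.6, 3], 255], [[0, 0, 0], [6, 0.6, 3], 255], [[0, 0, 0], [6, 0.6, 2.5], 255], [[0, 0, 0], [6, 0.6, 2], 255], [[0, 0, 0], [6, 0.6, 1.5], 255], [[0, 0, 0], [6, 0.6, 1.5], 255], [[0, 0, 0], [6, 0.6, 1], 255], [[0, 0, 0], [6, 0.6, 0.5], 255], [[0, 0, 0], [6, 0.6, 0], 255], [[0, 0, 0], [6, 0.6, 0], 255], [[0, 0, 0], [0, 0, 0], 255], [[0, 0, 0], [0, 0, 0], 255], [[0, 0, 0], [0, 0, 0], 255]]'

```text
clock: 9.12
position: [0.4429, 0.1569, 0.1033]
ee_rot: [0.0, 0.999, 0.054, -0.0]
contact_force: [-0.0, 0.4, -0.5]
width: 0.0001
```

Run:
```python
from h import *
P=imaging.camera_params("wrist");s=telemetry.get_state();print(s["position"],-P["R"].T@P["t"],P["R"][2],s["qpos"])
im=imaging.get_image("scene")
cv2.imwrite(f"pics/scene4.png",cv2.resize(im[130:290,200:420],None,fx=3,fy=3))
```

```text
[0.44286507 0.15693682 0.10328741] [0.52594415 0.16440159 0.24606684] [-0.32153298 -0.03445144 -0.94627144] [ 1.92378010e-01  2.33886056e-01  1.91776484e+00 -1.02548580e-04
  9.90303022e-01  1.65497654e+00]
```

View pics/scene4.png

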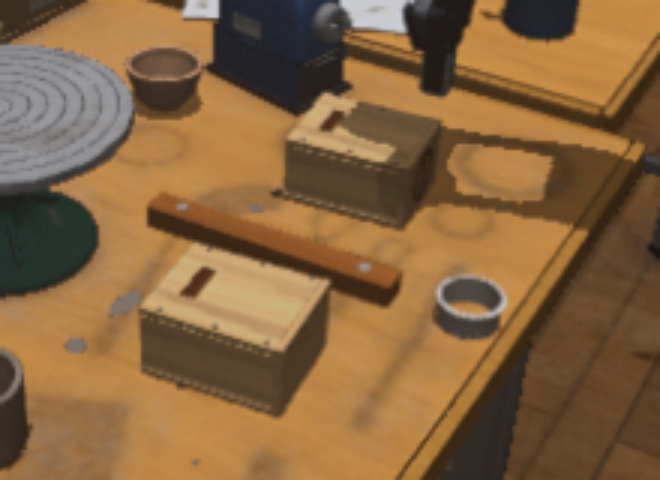

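Emit:
arm_command --steps '[[[0, 0, 0], [-40, 0, 10], 255], [[0, -0.157, 0], [-30, 40, 10], 255], [[0, -0.157, 0], [-30, 40, 7], 255], [[0, -0.157, 0], [0, 33, 0], 255], [[0, -0.157, 0], [0, 0, 0], 255], [[0, -0.157, 0], [0, 0, 0], 255], [[0, 0, 0], [0, 0, 0], 255]]'

```text
clock: 10.05
position: [0.37, 0.2169, 0.1668]
ee_rot: [0.01, 0.949, 0.064, 0.309]
contact_force: [-0.3, 0.5, -0.4]
width: -0.0006
```

Run:
```python
from h import *
P=imaging.camera_params("wrist");s=telemetry.get_state();print(s["position"],-P["R"].T@P["t"],P["R"][2],s["qpos"])
cv2.imwrite(f"pics/wrist5.png",imaging.get_image("wrist"))
im=imaging.get_image("top");cv2.imwrite("pics/top5.png",cv2.resize(im[140:280,150:400],None,fx=3.2,fy=3.2,interpolation=cv2.INTER_CUBIC))
```

```text
[0.37001757 0.21691682 0.16683383] [0.35316202 0.22317046 0.33102713] [ 0.29726629 -0.02199531 -0.95454123] [ 0.66304553 -0.07404991  2.29544097 -0.77173683  0.51950951  2.70380405]
```

View pics/wrist5.png

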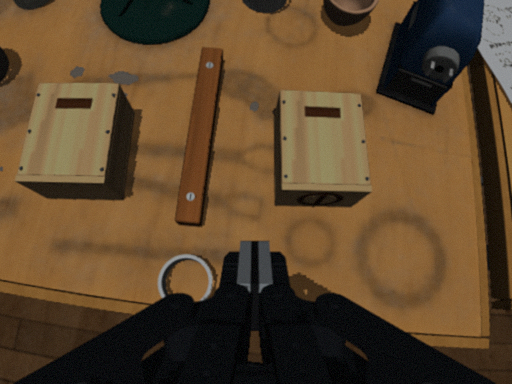

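View pics/top5.png

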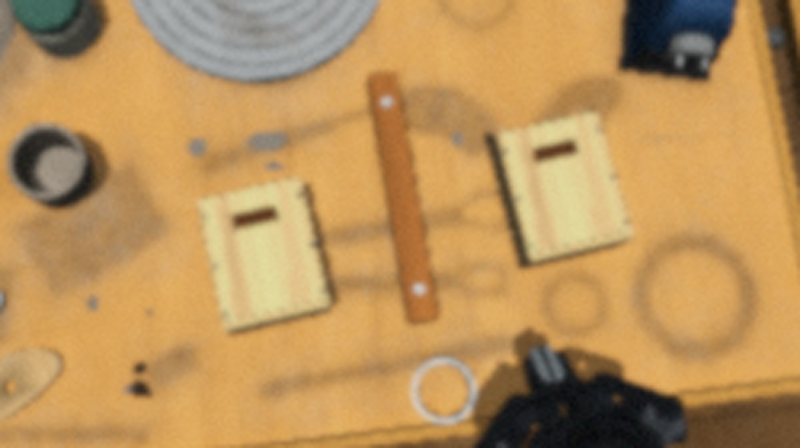

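Run:
```python
from h import *
from scipy.optimize import least_squares
def fit(P,px):
    X=unproj(P,px,.056);L=np.array([[.05,.04],[.05,-.04],[-.05,-.04],[-.05,.04]])
    def g(p):
        c,s=np.cos(p[2]),np.sin(p[2]); return (L@np.array([[c,s],[-s,c]])+p[:2]-X[:,:2]).ravel()
    r=least_squares(g,[*X[:,:2].mean(0),0.]); return r.x.round(4),(r.fun*1000).round(1)
P=imaging.camera_params("top")
f=lambda c:fit(P,np.array(c)/3.2+[150,140]-0.35)
print("R",f([(497,131),(600,113),(632,237),(526,264)]))
print("L",f([(199,200),(302,179),(331,304),(230,331)]))
W=imaging.camera_params("wrist")
print("Rw",fit(W,[(280,91),(361,94),(368,190),(279,189)]))
print("Lw",fit(W,[(40,83),(119,84),(103,182),(18,180)]))
B=unproj(W,[(202,49),(223,49),(200,222),(177,221)],.02);print(B.round(3));d=B[0]+B[1]-B[2]-B[3];print(B.mean(0),np.arctan2(d[1],d[0]))
```

```text
R (array([0.4952, 0.161 , 0.0815]), array([-0.9,  0.1,  0.9,  0.6, -2. ,  0.6,  2. , -1.4]))
L (array([0.4713, 0.389 , 0.1195]), array([-0.4,  0.5,  2.3, -0.6, -1.6, -1.8, -0.3,  1.9]))
Rw (array([0.4963, 0.1619, 0.0956]), array([ 2.2,  1.4,  0.2,  0.5, -2.1, -1.6, -0.3, -0.3]))
Lw (array([0.4739, 0.3902, 0.1069]), array([ 0.7,  1. ,  1.6, -1. , -0.9, -1.8, -1.4,  1.8]))
[[0.606 0.294 0.02 ]
 [0.609 0.271 0.02 ]
 [0.413 0.264 0.02 ]
 [0.411 0.285 0.02 ]]
[0.50983924 0.27849455 0.02      ] 0.04040322323265814
```

Run:
```python
from h import *
from scipy.spatial.transform import Rotation as R
s=telemetry.get_state();q=s["ee_rot"];C=R.from_quat([*q[1:],q[0]])
y=np.arctan2(*C.as_matrix()[[1,0],0]);print(C.as_matrix().round(3),y)
# vertical with yaw a: x=(cos,sin), z down
V=lambda a:R.from_matrix(np.array([[np.cos(a),np.sin(a),0],[np.sin(a),-np.cos(a),0],[0,0,-1]]).T)
a0=.1
print("untilt",(V(.12)*C.inv()).as_rotvec(), "to", 1.571+.039-.12)
print(s["position"])
```

```text
[[ 0.802  0.114  0.587]
 [ 0.126 -0.992  0.02 ]
 [ 0.584  0.058 -0.809]] 0.15629120797987195
untilt [-0.01718098  0.62736356 -0.01271478] to 1.4899999999999998
[0.37134126 0.21819436 0.16662541]
```

Emit:
arm_command --steps '[[[-0.0043, 0.157, -0.003], [0, -10, 0], 255], [[-0.0043, 0.157, -0.003], [0, -10, 0], 255], [[-0.0043, 0.157, -0.003], [10, -20, 0], 255], [[-0.0043, 0.157, -0.003], [14, -20, 0], 200], [[0, 0, 0.149], [20, -20, 0], 105], [[0, 0, 0.149], [20, -20, 0], 105], [[0, 0, 0.149], [20, -20, 0], 105], [[0, 0, 0.149], [20, -8, 0], 105], [[0, 0, 0.149], [20, 0, 0], 105], [[0, 0, 0.149], [0, 0, 0], 105], [[0, 0, 0.149], [0, 0, 0], 105], [[0, 0, 0.149], [0, 0, 0], 105], [[0, 0, 0.149], [0, 0, 0], 105], [[0, 0, 0.149], [0, 0, 0], 105], [[0, 0, 0], [0, 0, 0], 105]]'

```text
clock: 12.02
position: [0.4984, 0.0886, 0.1641]
ee_rot: [-0.022, 0.694, 0.718, 0.045]
contact_force: [-0.2, -0.1, -0.7]
width: 0.0501
```

Run:
```python
from h import *
from scipy.spatial.transform import Rotation as R
s=telemetry.get_state();q=s["ee_rot"];C=R.from_quat([*q[1:],q[0]])
print(C.as_matrix().round(3),s["position"],s["width"],s["qpos"])
cv2.imwrite(f"pics/wrist6.png",imaging.get_image("wrist"))
```

```text
[[-0.036  0.999  0.031]
 [ 0.995  0.033  0.095]
 [ 0.093  0.034 -0.995]] [0.49839722 0.08857763 0.1640863 ] 0.050088424649645906 [-0.031459    0.20076904  1.79061629  0.10605967  1.12470635 -0.11033571]
```

View pics/wrist6.png

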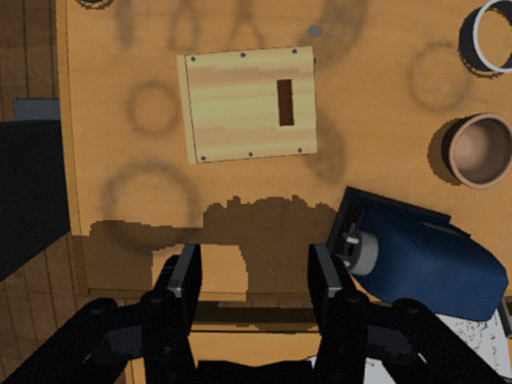

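Emit:
arm_command --steps '[[[-0.095, 0.031, 0], [-3, 0, 0], 105], [[0, 0, 0], [0, 0, -40], 105], [[0, 0, 0], [0, 0, -40], 105], [[0, 0, 0], [0, 0, -40], 105], [[0, 0, 0], [0, 0, -22], 105], [[0, 0, 0], [0, 0, 0], 105]]'

```text
clock: 12.82
position: [0.4929, 0.0886, 0.0211]
ee_rot: [-0.001, 0.695, 0.719, -0.002]
contact_force: [-0.6, -0.1, 0.3]
width: 0.0504
```

Run:
```python
from h import *
from scipy.spatial.transform import Rotation as R
s=telemetry.get_state();q=s["ee_rot"];C=R.from_quat([*q[1:],q[0]])
print(C.as_matrix().round(3),s["position"],s["width"],s["qpos"])
cv2.imwrite(f"pics/wrist7.png",imaging.get_image("wrist"))
```

```text
[[-0.035  0.999 -0.004]
 [ 0.999  0.035 -0.001]
 [-0.001 -0.004 -1.   ]] [0.4928691  0.08863894 0.02108104] 0.050368017068801875 [ 3.94818788e-02  3.83373663e-01  1.95246881e+00 -1.07773048e-03
  8.09826798e-01  5.11474958e-03]
```

View pics/wrist7.png

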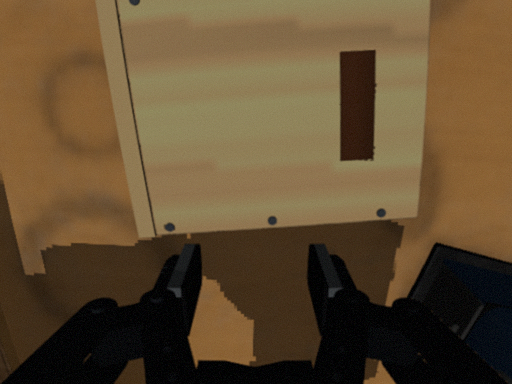

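Emit:
arm_command --steps '[[[0, 0, 0], [0, 6, 0], 105], [[0, 0, 0], [0, 6, 0], 105], [[0, 0, 0], [0, 5, 0], 105], [[0, 0, 0], [0, 5, 0], 105], [[0, 0, 0], [0, 5, 0], 105], [[0, 0, 0], [0, 5, 0], 105], [[0, 0, 0], [0, 5, 0], 105], [[0, 0, 0], [0, 5, 0], 105], [[0, 0, 0], [0, 5, 0], 105], [[0, 0, 0], [0, 5, 0], 105], [[0, 0, 0], [0, 5, 0], 105], [[0, 0, 0], [0, 5, 0], 105], [[0, 0, 0], [0, 5, 0], 105], [[0, 0, 0], [0, 5, 0], 105], [[0, 0, 0], [0, 5, 0], 105], [[0, 0, 0], [0, 0, 0], 105]]'

```text
clock: 14.88
position: [0.494, 0.1665, 0.0226]
ee_rot: [0.0, 0.694, 0.72, 0.0]
contact_force: [-0.4, 0.0, 0.4]
width: 0.0503
```

Run:
```python
from h import *
im=imaging.get_image("scene")
a=cv2.resize(im[150:270,220:400],None,fx=3,fy=3,interpolation=cv2.INTER_CUBIC)
cv2.imwrite(f"pics/scene8.png",a)
im=imaging.get_image("top");cv2.imwrite("pics/top8.png",cv2.resize(im[140:280,200:370],None,fx=4,fy=4,interpolation=cv2.INTER_CUBIC))
```

```text
(no output)
```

View pics/scene8.png

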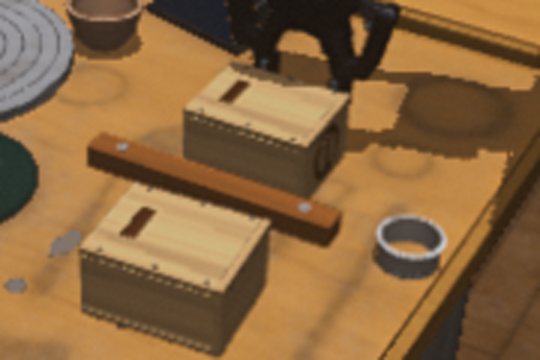

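View pics/top8.png

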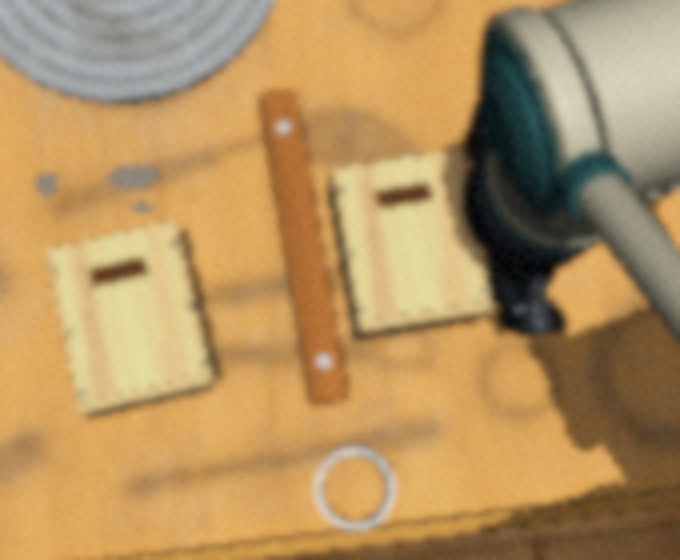

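Run:
```python
from h import *
P=imaging.camera_params("top")
u=lambda c,z:unproj(P,np.array(c)/4.+[200,140]-0.375,z).round(4)
print(u([(333,172),(358,335),(493,314)],.056)); print(u([(298,92),(346,398)],.02))
print(telemetry.get_state()["position"])
```

```text
[[0.544  0.2588 0.056 ]
 [0.4443 0.2573 0.056 ]
 [0.4471 0.1758 0.056 ]]
[[0.6062 0.2701 0.02  ]
 [0.4103 0.266  0.02  ]]
[0.49382536 0.16620702 0.02247342]
```

Emit:
arm_command --steps '[[[0, 0, 0], [0, 3, 0], 105], [[0, 0, 0], [0, 3, 0], 105], [[0, 0, 0], [0, 2, 0], 105], [[0, 0, 0], [0, 1, 0], 105]]'

```text
clock: 15.48
position: [0.494, 0.1747, 0.0227]
ee_rot: [0.0, 0.694, 0.72, -0.0]
contact_force: [-0.6, -0.3, -1.2]
width: 0.0505
```

Run:
```python
from h import *
s=telemetry.get_state();print(s["position"],s["contact_force"])
im=imaging.get_image("top");cv2.imwrite("pics/top9.png",cv2.resize(im[150:250,250:350],None,fx=6,fy=6,interpolation=cv2.INTER_CUBIC))
```

```text
[0.49402259 0.17468988 0.0226659 ] [-0.56075229 -0.28446807 -1.15487534]
```

View pics/top9.png

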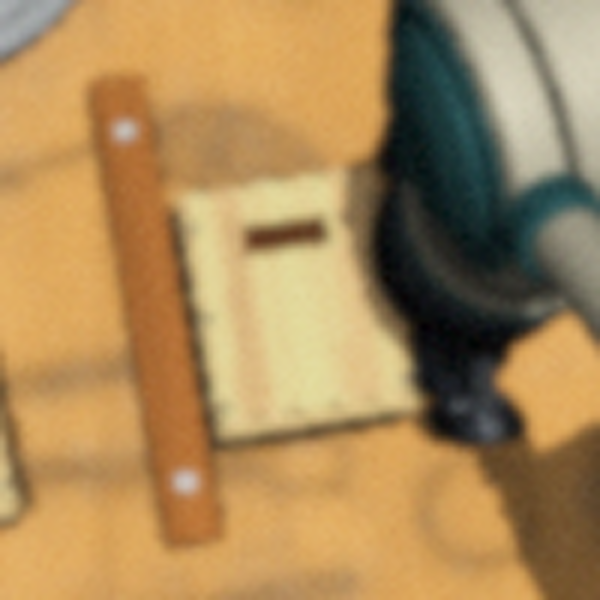

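Emit:
arm_command --steps '[[[0, 0, 0], [0, 1, 0], 105], [[0, 0, 0], [0, 1, 0], 105]]'

```text
clock: 15.78
position: [0.4942, 0.1762, 0.0228]
ee_rot: [0.001, 0.694, 0.72, -0.001]
contact_force: [0.3, -4.2, 0.5]
width: 0.0506
```

Emit:
arm_command --steps '[[[0, 0, 0], [0, 1, 0], 105], [[0, 0, 0], [0, 0, 0], 105]]'

```text
clock: 16.02
position: [0.4942, 0.1762, 0.0229]
ee_rot: [0.001, 0.694, 0.72, -0.001]
contact_force: [1.2, -5.9, 1.1]
width: 0.0499
```

Emit:
arm_command --steps '[[[0, 0, 0], [0, 0.5, 0], 105], [[0, 0, 0], [0, -5, 0], 105], [[0, 0, 0], [0, -25, 0], 105], [[0, 0, 0], [0, -45, 0], 105], [[0, 0, 0], [0, -20, 40], 105], [[0, 0, 0], [0, 0, 50], 105], [[0, 0, 0], [0, -30, 50], 105], [[0, 0, 0], [-30, -40, 20], 105], [[0, 0, 0], [-30, -40, 0], 105], [[0, 0, 0], [0, 0, 0], 105]]'

```text
clock: 17.27
position: [0.4325, -0.0283, 0.1833]
ee_rot: [0.001, 0.695, 0.719, 0.0]
contact_force: [0.8, -0.6, 0.1]
width: 0.0499
```

Run:
```python
from h import *
im=imaging.get_image("top");cv2.imwrite("pics/top10.png",cv2.resize(im[140:280,200:370],None,fx=4,fy=4,interpolation=cv2.INTER_CUBIC))
im=imaging.get_image("scene");cv2.imwrite("pics/scene10.png",cv2.resize(im[130:290,200:420],None,fx=3,fy=3))
```

```text
(no output)
```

View pics/top10.png

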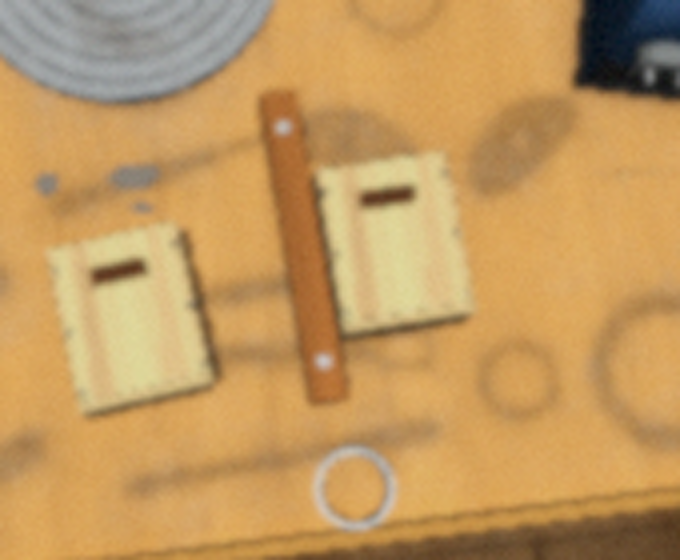

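View pics/scene10.png

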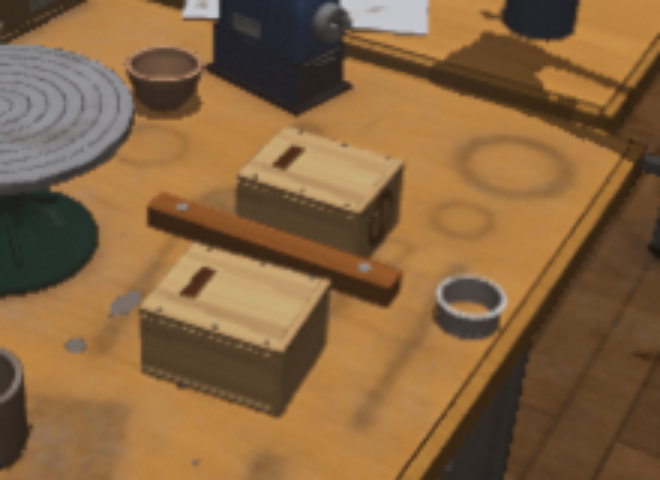

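Run:
```python
from h import *
P=imaging.camera_params("top")
u=lambda c,z:unproj(P,np.array(c)/4.+[200,140]-0.375,z)
X=u([(317,170),(444,154),(473,312),(345,334)],.056);print(X.round(4),X.mean(0).round(4))
d=X[0]-X[3]+X[1]-X[2];print("yaw",np.arctan2(d[1],d[0]));B=u([(298,92),(346,398)],.02);print(B.round(4))
print((X.mean(0)[1]-.279)-(X.mean(0)[0]-.51)*.039)
```

```text
[[0.5464 0.2682 0.056 ]
 [0.5472 0.1902 0.056 ]
 [0.4497 0.1874 0.056 ]
 [0.4458 0.2648 0.056 ]] [0.4973 0.2277 0.056 ]
yaw 0.030913520311866376
[[0.6062 0.2701 0.02  ]
 [0.4103 0.266  0.02  ]]
-0.05082617892911718
```

Flush: the offset is about 51 mm, where contact is 52 mm, and the yaw is 0.03 against the batten's 0.04. Handing in.

```bash
python3 -c "
from rig import manip; print(manip.sign_off())"
```

```text
the job is handed in; nothing more can be done
None
```

I tipped the left crate onto its back, then the right one. The wrist camera showed the ring with its bar on the right-hand crate's underside, so I pushed that crate against the batten and handed the job in at about 17 s.

- **Marked crate:** the push force rose to about 6 N as the arm stalled, so the crate was against the batten. After I backed off, the top camera put its centre about 51 mm from the batten's middle line (52 mm is exact contact). It was parallel within about 0.01 rad and about 13 mm from the batten's middle along it.
- **Other crate:** it lies where it fell, about 107 mm off the middle line.
- **Pots and cutter:** the terracotta pot and the cutter look unmoved in the last pictures. I did not measure them or check the grey pot there, though the arm stayed clear of all three.
- **What went differently:** during the look at the undersides, joint 6 reached its stop, so the tool tilted less than I had asked for. The left crate's underside was dark and seen at a steep slant, so I took it as bare because the mark showed clearly on the other crate.

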